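# Break a casting flask out of its rubber base

## Robot

A 6-joint arm with a two-finger parallel gripper is mounted at the origin on the work surface. World frame = base frame: x ahead of the robot, y to its left, z up, the work surface at z = 0. Lengths are in m, angles in rad, forces in N, time in s.
With the tool pointing down it reaches from about 0.25 to 0.775 m from the base axis. Payload 4 kg.
Tool frame: the origin (TCP) lies at the very end of the fingers, on their centre line; the grasp point (between the pads) lies 19 mm behind it; z points along the fingers, y is the line along which they close (so a half turn about z gives the same grasp; the last joint's range is limited). The gripper opens to 94 mm and grips with 3 to 60 N. Pads are 16 mm wide; open, the fingers measure 119 mm over their backs; the gripper's body (75 mm by 177 mm) begins 78 mm behind the grasp point.
Start: joints at [1.031, 0.087, 1.371, -0, 1.684, -0.103], TCP at [0.233, 0.498, 0.206] pointing down, gripper open.
Joint ranges: [-3.1, 3.1], [-0.76, 2.03], [0.27, 2.55], [-1.08, 4.22], [0.17, 2.65], [-2.57, 2.57]. Speed limits (rad/s): [2.79, 2.79, 3.14, 3.14, 3.14, 3.14].

## Interface

Orientations are given as [roll, pitch, yaw] about the fixed x, y, z axes, in that order (R = Rz(yaw) Ry(pitch) Rx(roll)).
In Python, from bench import robot, vision gives the robot as it stands.
- The arm moves only by the shell command python3 -m crank 'ROWS'. ROWS is JSON, a list of rows, each a list of 3 entries, a list of its own where there are three numbers: the closure, from 0 (fully open) to 1 (shut), then the shift along the tool's x, y, z in m, then the turn, a rotation vector about the tool's x, y, z in degrees. A call has 1 to 8 rows; each row shifts and turns the commanded pose from where the row before left it, along the tool's axes as they then stand; what a row does not reach is not made up. A row lasts 1/10 s, in which the tool goes at most 50 mm and 8.59 degrees, less where a joint would pass 70% of its speed; a pose out of reach is approached as far as the arm can. A call with a gripper value outside its range is refused whole. The fingers move at their own pace and stop on an object; the grip force is fixed at half the most. Time passes only in rows, so rows that do not move let the fingers close. It gives the time, the measured TCP pose, the force, the opening and the grip force at its end, in the units of the state.
- robot.get_obs(): the state, without advancing time (a new reading comes with each control period).
- vision.snapshot(name): name is "side" or "top" or "wrist"; returns a dict with "color" (400x640x3 uint8, red, green, blue), "z_map" (400x640 float32, m along the optical axis (not along the pixel's ray), 0 where there is no reading), "fx", "fy", "cx", "cy" (pixels), "dist" ([k1, k2, p1, p2, k3] as OpenCV has them; the pictures are not rectified), "R" (3x3) and "t" (3): a world point X has camera coordinates R X + t. Camera axes: x right, y down, z forward; pixel columns grow to the right and rows downward; lengths in m; the calibration is good to about 2 mm. A picture is of the moment at which its call begins.
- robot.close_job(): hands the job in; it is judged then, once.
The state is a dict: "time": time; "joint_positions": joint angles; "qvel": joint speeds; "joint_torque": joint torques, N m; "tool_pos": TCP position; "ee_rot": TCP orientation; "wrist_force": force on the tool from outside, world axes, zero at the start; "wrist_torque": the same for the moment, N m; "width": finger opening in m; "finger_force": force on a finger pad.
Only numpy, scipy, OpenCV 4.12 (cv2) and the standard library are available. Lean on these libraries where they do the work, as an engineer would, in place of code of your own. Each camera call takes 0.05 s, during which the arm holds its last target. There are 200 camera calls.

## Task

The bright steel casting flask is jammed, leaning, in its red rubber base: work it free along its own axis by twisting it back and forth while pulling gently, never pulling so hard that the sprung base is dragged more than a few millimetres off its sloping plate. Then stand the flask upright on the dark ring on the fireproof slab without dropping it or tipping it over, let go, and leave the other flask, the jar and the steel block where they are.

Things in the scene. Friction and masses are not known exactly. Their poses are not given: they have to be found in the camera images.
- flask: casting flask: bright steel cylinder full of set white plaster, 48 mm in diameter, 90 mm tall, 0.3 to 0.5 kg, rigid. Origin: centre of its underside; z up its axis. At the start it leans 15 degrees from vertical, its underside on the floor of the rubber base, its lowest 20 mm squeezed all round, the rest free. Turning it takes 0.5 to 1.1 N m: grip firmly (60 N or more). Round: any grasp yaw will do.
- flask_top (a point): centre of the flask's top face, on its axis, 90 mm from its origin. The rubber's grip, which differs each time: a straight pull needs 24 to 48 N. While the flask is being turned most of that friction is spent on the turning: rising 0.5 mm per 0.1 rad of turn takes some 4 to 10 N along the axis besides the weight, faster rises more. The flask may slip a little in the fingers.
- seat (a point): middle of the floor of the rubber base, where the flask's underside rests; its z is the flask's axis, along which the flask comes out. The red base is a disc 80 mm in diameter and 12 mm thick (this point is on its top) with a wall round the flask of six sprung segments, 20 mm high, about 70 mm across. The flask is free once its underside is more than 20 mm from here along z; draw it at least 30 mm.
- stand: steel stand fixed to the bench, 120 x 120 mm foot with a sloping plate (112 x 110 mm, 12 mm thick) that carries the rubber base on its middle; origin: centre of its underside, on the bench top; z up. The plate slopes so that the base and flask lean 15 degrees towards the stand's -x, which points roughly away from the robot (within 65 degrees). The seat is 53 mm above the bench, 6 mm to -x of this origin.
- rubber_base (a joint): how far the rubber base has been dragged off its sloping plate along the flask's axis, in m: 0 when seated. Springs hold it down: it starts to lift at a pull of about 9 N besides the flask's weight, gives 1 mm for each further newton, returns by itself when the pull ceases, and must never be lifted more than 4 mm.
- slab: white scorched fireproof slab 140 x 240 x 30 mm fixed to the bench; origin at the centre of its underside; z up, its long side along its y axis. Its top is 30 mm above the bench. The other flask stands 60 mm from its middle towards +y.
- spot (a point): centre of the dark ring (80 mm in diameter) painted on top of the slab, 60 mm from the slab's middle towards its -y, at the height of the slab's top: where the flask must stand
- flask2: the other flask, darker steel, same size (48 mm diameter, 90 mm tall), standing loose on the slab 120 mm from the ring; origin at the centre of its underside. To be left alone.
- jar: amber glass jar with black cap, 56 mm in diameter, 90 mm tall, standing loose on the bench; origin at the centre of its underside. To be left alone.
- block: steel bench block 65 x 65 x 22 mm lying loose on the bench; origin at the centre of its underside. To be left alone.
Not all that is in view belongs to the job. What is shaped like the flask but green or turquoise is not meant.

How it is judged:
By the outcome, as a careful person would: the job done as asked, in the order asked, and still so for the second after the job is handed in, with the robot touching nothing.
It also fails if it takes over 72 s, if anything falls off the work surface, if the arm or the gripper's body presses on something with over 40 N, if the wrist force passes 120 N, or if a joint passes its speed limit or range.

## Working session

There is one attempt and no reset: what is moved stays moved. The work goes in short steps, Python scripts to look and compute and a shell command to move; the robot and the scene stay as the last step left them, time stands still between calls to the robot, and variables do not carry over. Pictures are saved under pics/ and viewed, at most 10 in all, crops included, and the job is handed in when it is done.

```bash
mkdir -p pics; cat > h.py <<'E'
import numpy as np, cv2
from bench import robot, vision
from scipy.spatial.transform import Rotation as Ro
def snap(n):
    s=vision.snapshot(n); np.savez('last_%s.npz'%n,**{k:np.asarray(v) for k,v in s.items()}); return s
def load(n): return dict(np.load('last_%s.npz'%n))
def px(s,u,v,z=None):
    """world point of pixel (u,v) from depth"""
    K=np.array([[s['fx'],0,s['cx']],[0,s['fy'],s['cy']],[0,0,1]],float)
    u=np.atleast_1d(u).astype(float);v=np.atleast_1d(v).astype(float)
    p=cv2.undistortPoints(np.stack([u,v],-1)[:,None],K,np.array(s['dist'],float))[:,0]
    if z is None: z=s['z_map'][v.astype(int),u.astype(int)]
    c=np.c_[p*np.reshape(z,(-1,1)),np.reshape(z,(-1,1))*np.ones((len(u),1))]
    return (c-s['t'])@s['R']
def save(s,f): cv2.imwrite(f,np.asarray(s['color'])[:,:,::-1])
def st():
    o=robot.get_obs(); print({k:np.round(o[k],4) for k in o}); return o
E
python3 - <<'E'
from h import *
st()
ims=[]
for n in('top','side'):
    s=snap(n); save(s,f'pics/{n}1.png'); print(n,np.round(-s['R'].T@s['t'],3),np.round(s['R'][2],2))
E
```

```text
{'time': np.float64(0.0), 'joint_positions': array([ 1.0309,  0.0879,  1.3723, -0.    ,  1.6836, -0.1031]), 'qvel': array([ 0.0026,  0.0003, -0.0001,  0.0009,  0.0007, -0.0002]), 'joint_torque': array([-6.00000e-04, -3.40188e+01, -3.02426e+01,  7.17000e-02,
        3.31000e-02, -2.00000e-04]), 'tool_pos': array([0.2324, 0.4979, 0.2043]), 'ee_rot': array([-3.1393e+00, -2.0000e-04,  2.7048e+00]), 'wrist_force': array([ 0.3595, -0.2541, -0.3368]), 'wrist_torque': array([ 0.0153, -0.016 ,  0.0291]), 'finger_force': np.float64(0.0), 'width': np.float64(0.0945)}
top [0.435 0.04  1.298] [ 0.11 -0.01 -0.99]
side [ 0.519 -0.809  0.631] [ 0.03  0.86 -0.51]
```

View pics/top1.png

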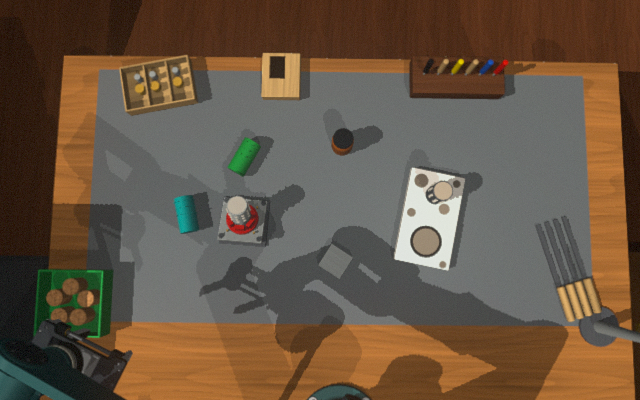

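View pics/side1.png

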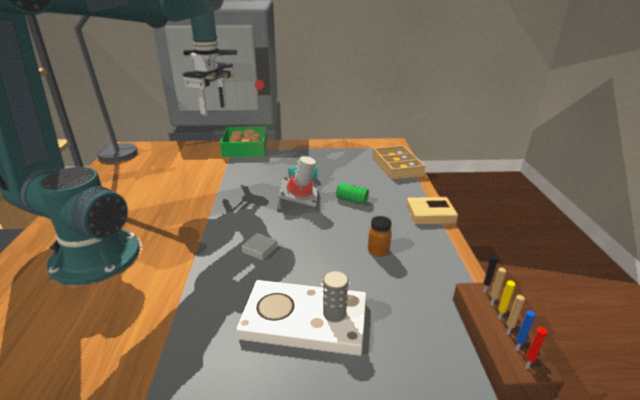

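The top view shows the stand at about (244,220), with the flask top near (237,203). The ring is at (426,241), flask2 at (441,190), the jar at (343,141) and the block at (335,261).

```bash
python3 - <<'E'
from h import *
s=load('top')
c=s['color'][170:260,195:295][:,:,::-1]
d=s['color'][160:280,385:475][:,:,::-1]
a=cv2.resize(c,None,fx=4.5,fy=4.5,interpolation=cv2.INTER_CUBIC); b=cv2.resize(d,None,fx=3.375,fy=3.375,interpolation=cv2.INTER_CUBIC)
cv2.imwrite('pics/crop1.png',np.hstack([a,b])); print(a.shape,b.shape)
for n in('top',):
    for nm,u,v in [('ftop',237,203),('ring',426,241),('jar',343,133),('block',335,261),('f2',442,190),('slabc',429,222)]:
        print(nm,np.round(px(s,u,v),4))
# cloud of flask top part
vv,uu=np.mgrid[185:245,215:275]; P=px(s,uu.ravel(),vv.ravel())
m=P[:,2]>0.118; print(m.sum(),P[m].mean(0),P[m][:,2].max())
E
```

```text
(405, 450, 3) (405, 304, 3)
ftop [[0.5405 0.2435 0.1425]]
ring [[ 0.4601 -0.2153  0.0258]]
jar [[ 0.7206 -0.0015  0.0891]]
block [[0.4077 0.014  0.0232]]
f2 [[ 0.5788 -0.2358  0.1193]]
slabc [[ 0.5079 -0.2227  0.0295]]
422 [0.52762529 0.2367868  0.17870866] 1.2978760859866023
```

View pics/crop1.png

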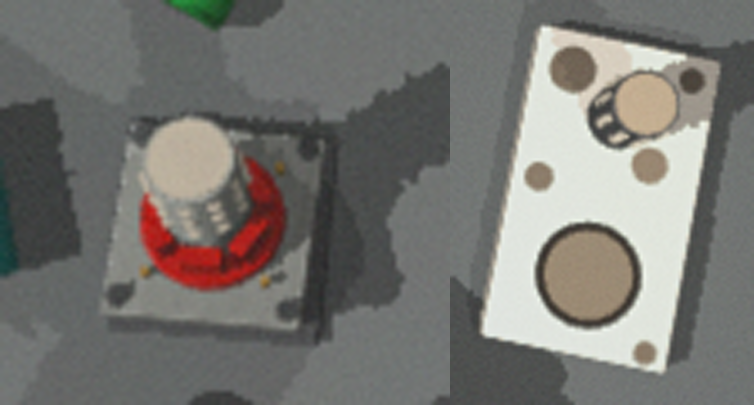

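```bash
cat >> h.py <<'E'
def atz(s,u,v,h):
    a=px(s,u,v,1.0)[0]; c=-s['R'].T@s['t']; return c+(a-c)*(h-c[2])/(a[2]-c[2])
def rel(target_p,target_R,o=None):
    """shift in tool axes and rotvec deg from current measured pose"""
    o=o or robot.get_obs(); R=Ro.from_euler('xyz',o['ee_rot'])
    d=R.inv().apply(np.array(target_p)-o['tool_pos']); r=(R.inv()*target_R).as_rotvec(degrees=True)
    print('shift mm',np.round(d*1e3,1),'rot deg',np.round(r,2)); return d,r
def toolR(axis,ydir):
    z=-np.array(axis)/np.linalg.norm(axis); y=np.array(ydir,float); y-=z*(y@z); y/=np.linalg.norm(y)
    return Ro.from_matrix(np.c_[np.cross(y,z),y,z])
E
python3 - <<'E'
from h import *
s=load('top')
P=lambda u,v,h:atz(s,195+u/4.5,170+v/4.5,h)
top=P(190,158,.140); seat=P(213,219,.053)
print('top',top,'seat',seat,'d',top-seat,'len',np.linalg.norm(top-seat),'yaw',np.degrees(np.arctan2(*(top-seat)[1::-1])))
for a,b in [((325,130),(300,325)),((130,120),(103,312)),((130,120),(325,130)),((103,312),(300,325))]:
    pass
c=[P(130,120,.02),P(325,130,.02),P(300,325,.05),P(103,312,.05)]
# plate lower at far side? print edges for both height guesses
for hf,hn in((.03,.06),(.045,.045)):
    q=[P(130,120,hf),P(325,130,hf),P(300,325,hn),P(103,312,hn)]
    for i,j in((3,0),(2,1),(1,0),(2,3)):
        e=q[j]-q[i]; print(hf,i,j,np.round(np.linalg.norm(e[:2]),4),np.round(np.degrees(np.arctan2(e[1],e[0])),1))
print('ring',atz(s,385+138/3.375,160+275/3.375,.03), atz(s,425.9,241.5,.03))
yaw=np.degrees(np.arctan2(*(top-seat)[1::-1]))
E
```

```text
top [0.53582137 0.24329852 0.14      ] seat [0.50984478 0.24492892 0.053     ] d [ 0.02597659 -0.0016304   0.087     ] len 0.09080991950576317 yaw -3.5914133492863085
0.03 3 0 0.1085 -2.7
0.03 2 1 0.1101 -4.0
0.03 1 0 0.11 87.7
0.03 2 3 0.1076 86.9
0.045 3 0 0.1072 -6.1
0.045 2 1 0.1087 -5.9
0.045 1 0 0.1087 87.7
0.045 2 3 0.1089 86.9
ring [ 0.45875855 -0.2141712   0.03      ] [ 0.4587124  -0.21419877  0.03      ]
```

```bash
cat >> h.py <<'E'
def axis(lean=15,yaw=-3):
    l,y=np.radians([lean,yaw]); return np.array([np.sin(l)*np.cos(y),np.sin(l)*np.sin(y),np.cos(l)])
SEAT=np.array([.5105,.2442,.053]); A=axis(); T0=toolR(A,[.906,.42,0])
E
python3 - <<'E'
from h import *
rel(SEAT+A*.16,T0)
E
```

```text
shift mm [-397.7  -96.7   -3. ] rot deg [10.06 11.45 39.03]
```

```bash
python3 -m crank '[[0,[-0.044,-0.0107,0],[0,0,0]],[0,[-0.044,-0.0107,0],[0,0,0]],[0,[-0.044,-0.0107,0],[0,0,0]],[0,[-0.044,-0.0107,0],[0,0,0]],[0,[-0.044,-0.0107,0],[0,0,0]],[0,[-0.044,-0.0107,0],[0,0,0]],[0,[-0.044,-0.0107,0],[0,0,0]],[0,[-0.044,-0.0107,0],[0,0,0]]]'; python3 -m crank '[[0,[-0.044,-0.0107,0],[0,0,0]],[0,[0,0,0],[2.01,2.29,7.8]],[0,[0,0,0],[2.01,2.29,7.8]],[0,[0,0,0],[2.01,2.29,7.8]],[0,[0,0,0],[2.01,2.29,7.8]],[0,[0,0,0],[2.01,2.29,7.8]],[0,[0,0,0],[0,0,0]],[0,[0,0,0],[0,0,0]]]'; python3 - <<'E'
from h import *
st(); rel(SEAT+A*.16,T0); s=snap('wrist'); save(s,'pics/w1.png'); print(np.round(s['t'],3))
R=s['R'];K=np.array([[s['fx'],0,s['cx']],[0,s['fy'],s['cy']],[0,0,1]],float)
for p in (SEAT,SEAT+.09*A,SEAT+.02*A):
    print(cv2.projectPoints(p[None],cv2.Rodrigues(R)[0],s['t'],K,np.array(s['dist']))[0].ravel())
E
```

```text
time: 0.9
tool_pos: [0.5164, 0.2704, 0.2049]
ee_rot: [-3.141, -0.001, 2.705]
wrist_force: [0.2, 0.1, -0.5]
width: 0.0939
finger_force: 0.0
time: 1.7
tool_pos: [0.5507, 0.2434, 0.2046]
ee_rot: [-2.912, -0.126, 2.008]
wrist_force: [0.4, -0.5, 0.1]
width: 0.0943
finger_force: 0.0
{'time': np.float64(1.7), 'joint_positions': array([ 0.2729,  0.3942,  1.0246,  0.0909,  1.9693, -0.154 ]), 'qvel': array([ 0.0111, -0.0219,  0.0027,  0.0017,  0.0029,  0.0064]), 'joint_torque': array([-4.15600e-01, -4.50855e+01, -2.92714e+01,  3.83800e-01,
        9.93100e-01,  1.71000e-02]), 'tool_pos': array([0.5507, 0.2434, 0.2046]), 'ee_rot': array([-2.9119, -0.1262,  2.0081]), 'wrist_force': array([ 0.3573, -0.5393,  0.0848]), 'wrist_torque': array([-0.0544, -0.1049,  0.0231]), 'finger_force': np.float64(0.0), 'width': np.float64(0.0943)}
shift mm [-1.3 -0.3 -3.2] rot deg [ 0.05 -0.04  0.2 ]
[-0.54  -0.047  0.519]
[322.50839619 191.86209113]
[322.52876976 213.77389965]
[322.511984   195.71577993]
```

View pics/w1.png

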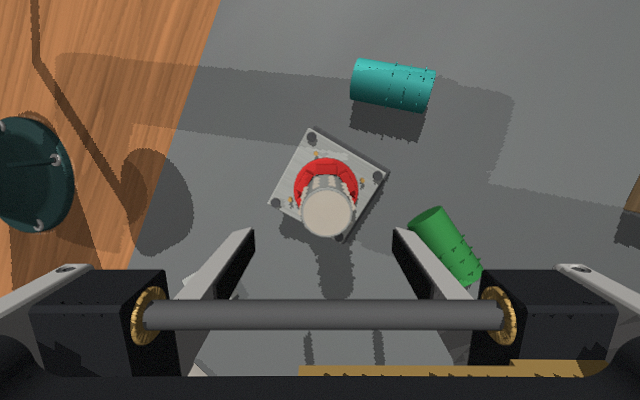

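```bash
python3 - <<'E'
from h import *
s=load('wrist'); print(s['fx'])
cv2.imwrite('pics/w1c.png',cv2.resize(s['color'][120:250,255:400][:,:,::-1],None,fx=4.5,fy=4.5,interpolation=cv2.INTER_CUBIC))
E
```

```text
280.8938822612285
```

View pics/w1c.png

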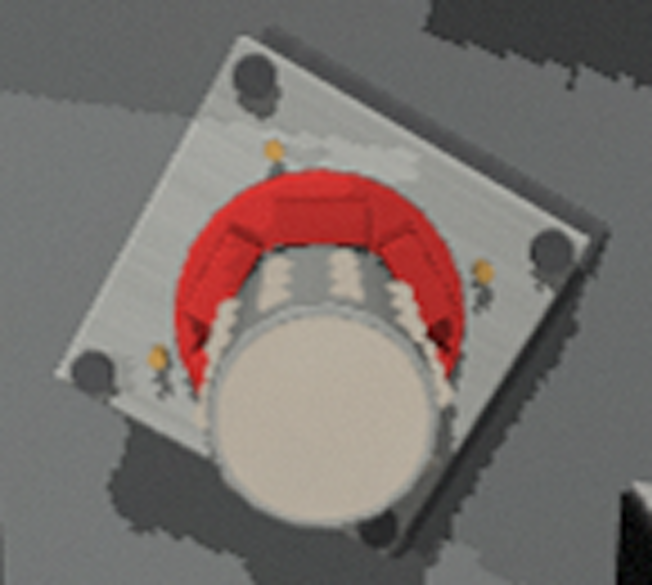

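```bash
python3 - <<'E'
from h import *
s=load('wrist')
top=atz(s,327,212.2,.140); seat=atz(s,326,190,.053); d=top-seat
print(top,seat,d,np.degrees(np.arctan2(d[1],d[0])),np.degrees(np.arctan2(np.hypot(*d[:2]),d[2])))
S=((top-.09*A)+seat)/2; print('S',S)
rel(S+A*.16,T0); print('adv to 0.041: 119 mm')
E
```

```text
[0.53677166 0.2463212  0.14      ] [0.51333479 0.24828568 0.053     ] [ 0.02343687 -0.00196449  0.087     ] -4.791357110567008 15.127410470382607
S [0.51342233 0.24791299 0.05303334]
shift mm [ 0.4  4.1 -3.4] rot deg [ 0.09 -0.04  0.2 ]
adv to 0.041: 119 mm
```

```bash
sed -i 's/^SEAT=.*;T0/&/; s/SEAT=np.array(\[[^]]*\])/SEAT=np.array([.5134,.2479,.053])/' h.py; python3 -m crank '[[0,[0.0004,0.0041,0],[0,0,0]],[0,[0,0,0.03],[0,0,0]],[0,[0,0,0.03],[0,0,0]],[0,[0,0,0.03],[0,0,0]],[0,[0,0,0.0256],[0,0,0]],[0,[0,0,0],[0,0,0]],[0,[0,0,0],[0,0,0]]]'; python3 - <<'E'
from h import *
rel(SEAT+A*.041,T0)
E
```

```text
time: 2.45
tool_pos: [0.5243, 0.2479, 0.0936]
ee_rot: [-2.913, -0.126, 2.007]
wrist_force: [-0.1, 0.4, 0.6]
width: 0.0937
finger_force: 0.0
shift mm [-0.4 -0.3  1. ] rot deg [ 0.12 -0.04  0.13]
```

Good. Close on it (closure 1) and watch the lateral force.

```bash
python3 -m crank '[[1,[0,0,0],[0,0,0]],[1,[0,0,0],[0,0,0]],[1,[0,0,0],[0,0,0]],[1,[0,0,0],[0,0,0]],[1,[0,0,0],[0,0,0]],[1,[0,0,0],[0,0,0]],[1,[0,0,0],[0,0,0]],[1,[0,0,0],[0,0,0]]]'; python3 - <<'E'
from h import *
o=robot.get_obs(); R=Ro.from_euler('xyz',o['ee_rot']).inv(); print(R.apply(o['wrist_force']),R.apply(o['wrist_torque'])); rel(SEAT+A*.041,T0)
E
```

```text
time: 3.25
tool_pos: [0.5236, 0.247, 0.0932]
ee_rot: [-2.91, -0.126, 2.006]
wrist_force: [-4.1, -2.4, 3.4]
width: 0.0479
finger_force: 30.0
[-6.35778454e-04 -5.39686494e+00 -2.25427857e+00] [ 0.78233106 -0.04427096  0.04630389]
shift mm [0.1 0.6 0.5] rot deg [-0.02 -0.05  0.05]
```

```bash
cat > f.py <<'E'
from h import *
o=robot.get_obs(); R=Ro.from_euler('xyz',o['ee_rot']).inv(); print('t',o['time'],'F',np.round(R.apply(o['wrist_force']),1),'M',np.round(R.apply(o['wrist_torque']),2),'q',np.round(o['joint_positions'],2),'h',np.round((o['tool_pos']-SEAT)@A*1e3,2),'lat',np.round(R.apply(o['tool_pos']-SEAT)[:2]*1e3,2))
E
python3 -m crank '[[1,[0,-0.0007,0],[0,0,0]],[1,[0,0,0],[0,0,6]],[1,[0,0,0],[0,0,6]],[1,[0,0,0],[0,0,6]]]'; python3 f.py
```

```text
time: 3.65
tool_pos: [0.524, 0.2474, 0.0932]
ee_rot: [-2.886, -0.049, 1.698]
wrist_force: [-1.0, -2.2, 2.2]
width: 0.0475
finger_force: 30.0
t 3.65 F [-2.  -1.8 -1.9] M [ 0.36 -0.45 -1.02] q [0.29 0.38 1.27 0.09 1.74 0.16] h 41.55 lat [ 0.1  -0.04]
```

```bash
python3 -m crank '[[1,[0,0,-0.0003],[0,0,-8]],[1,[0,0,-0.0004],[0,0,-8]],[1,[0,0,-0.0004],[0,0,-8]],[1,[0,0,-0.0004],[0,0,-8]]]'; python3 f.py;  python3 -m crank '[[1,[0,0,-0.0004],[0,0,-8]],[1,[0,0,-0.0004],[0,0,-8]],[1,[0,0,-0.0004],[0,0,-8]]]'; python3 f.py
```

```text
time: 4.05
tool_pos: [0.5236, 0.2466, 0.0933]
ee_rot: [-2.947, -0.178, 2.25]
wrist_force: [-2.3, -1.7, -1.9]
width: 0.0476
finger_force: 30.0
t 4.05 F [-0.2 -2.4  2.4] M [0.42 0.02 1.  ] q [ 0.29  0.38  1.26  0.09  1.74 -0.4 ] h 41.6 lat [-0.16 -0.96]
time: 4.35
tool_pos: [0.5233, 0.2462, 0.0935]
ee_rot: [-3.035, -0.243, 2.673]
wrist_force: [-2.6, -2.3, -3.5]
width: 0.0477
finger_force: 30.0
t 4.35 F [ 0.4 -2.8  4. ] M [0.43 0.07 0.87] q [ 0.29  0.38  1.26  0.09  1.75 -0.82] h 41.76 lat [ 0.4  -1.43]
```

```bash
python3 - <<'E'
from h import *
s=snap('wrist'); save(s,'pics/w2.png')
E
python3 -m crank '[[1,[0,0,-0.0004],[0,0,8]],[1,[0,0,-0.0006],[0,0,8]],[1,[0,0,-0.0006],[0,0,8]],[1,[0,0,-0.0006],[0,0,8]]]'; python3 f.py;  python3 -m crank '[[1,[0,0,-0.0006],[0,0,8]],[1,[0,0,-0.0006],[0,0,8]],[1,[0,0,-0.0006],[0,0,8]]]'; python3 f.py
python3 - <<'E'
from h import *
a=load('wrist');s=snap('wrist'); 
cv2.imwrite('pics/w23.png',np.hstack([cv2.resize(x['color'][130:300,230:430][:,:,::-1],None,fx=2,fy=2,interpolation=cv2.INTER_CUBIC) for x in(a,s)]))
E
```

```text
time: 4.8
tool_pos: [0.5238, 0.2471, 0.0948]
ee_rot: [-2.922, -0.149, 2.103]
wrist_force: [-2.3, -1.6, -8.6]
width: 0.0477
finger_force: 30.0
t 4.8 F [-1.4 -0.9  8.9] M [-0.01 -0.31 -0.87] q [ 0.29  0.38  1.26  0.09  1.75 -0.25] h 43.11 lat [ 0.29 -0.81]
time: 5.1
tool_pos: [0.5247, 0.2471, 0.0961]
ee_rot: [-2.882, -0.048, 1.695]
wrist_force: [-1.2, -1.8, -9.0]
width: 0.0477
finger_force: 30.0
t 5.1 F [-2.   0.9  8.9] M [-0.4  -0.36 -0.94] q [0.29 0.38 1.26 0.09 1.75 0.16] h 44.56 lat [-0.11 -0.3 ]
```

View pics/w23.png

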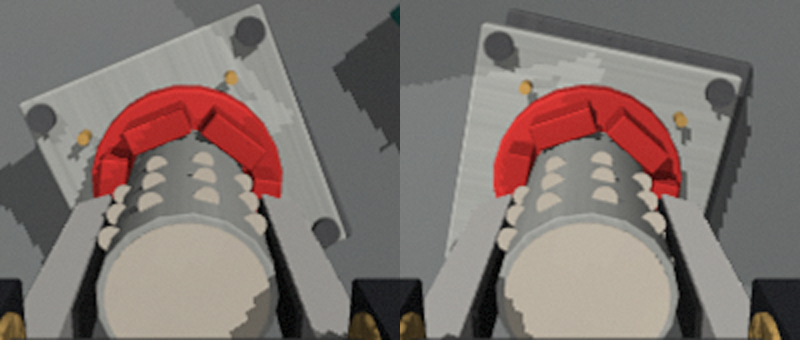

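```bash
python3 -m crank '[[1,[0,0,0],[0,0,-8]],[1,[0,0,-0.0005],[0,0,-8]],[1,[0,0,-0.0006],[0,0,-8]],[1,[0,0,-0.0006],[0,0,-8]],[1,[0,0,-0.0006],[0,0,-8]],[1,[0,0,-0.0006],[0,0,-8]],[1,[0,0,-0.0006],[0,0,-8]],[1,[0,0,-0.0006],[0,0,-8]]]'; python3 f.py;  python3 -m crank '[[1,[0,0,0],[0,0,8]],[1,[0,0,-0.0005],[0,0,8]],[1,[0,0,-0.0006],[0,0,8]],[1,[0,0,-0.0006],[0,0,8]],[1,[0,0,-0.0006],[0,0,8]],[1,[0,0,-0.0006],[0,0,8]],[1,[0,0,-0.0006],[0,0,8]],[1,[0,0,-0.0006],[0,0,8]]]'; python3 f.py
```

```text
time: 5.95
tool_pos: [0.525, 0.2463, 0.1004]
ee_rot: [-3.07, -0.256, 2.817]
wrist_force: [-3.0, -0.8, -9.7]
width: 0.0476
finger_force: 30.0
t 5.95 F [ 0.1 -1.  10.2] M [ 0.27 -0.02  0.92] q [ 0.29  0.38  1.25  0.09  1.76 -0.96] h 48.81 lat [ 0.85 -1.29]
time: 6.75
tool_pos: [0.5269, 0.247, 0.1044]
ee_rot: [-2.882, -0.048, 1.697]
wrist_force: [-0.4, -0.3, -10.9]
width: 0.0478
finger_force: 30.0
t 6.75 F [-0.7  2.3 10.6] M [-0.39 -0.37 -0.75] q [0.29 0.38 1.24 0.09 1.77 0.16] h 53.13 lat [-0.13 -0.35]
```

```bash
python3 -m crank '[[1,[0,0,0],[0,0,-8]],[1,[0,0,-0.0005],[0,0,-8]],[1,[0,0,-0.0006],[0,0,-8]],[1,[0,0,-0.0006],[0,0,-8]],[1,[0,0,-0.0006],[0,0,-8]],[1,[0,0,-0.0006],[0,0,-8]],[1,[0,0,-0.0006],[0,0,-8]],[1,[0,0,-0.0006],[0,0,-8]]]'; python3 f.py;  python3 -m crank '[[1,[0,0,0],[0,0,8]],[1,[0,0,-0.0005],[0,0,8]],[1,[0,0,-0.0006],[0,0,8]],[1,[0,0,-0.0006],[0,0,8]],[1,[0,0,-0.0006],[0,0,8]],[1,[0,0,-0.0006],[0,0,8]],[1,[0,0,-0.0006],[0,0,8]],[1,[0,0,-0.0006],[0,0,8]]]'; python3 f.py
```

```text
time: 7.55
tool_pos: [0.5272, 0.2461, 0.1084]
ee_rot: [-3.07, -0.256, 2.818]
wrist_force: [-2.6, -1.8, -8.5]
width: 0.0476
finger_force: 30.0
t 7.55 F [-0.3 -1.9  8.9] M [ 0.37 -0.05  0.62] q [ 0.29  0.38  1.23  0.09  1.78 -0.96] h 57.16 lat [ 0.82 -1.36]
time: 8.35
tool_pos: [0.5296, 0.2471, 0.1138]
ee_rot: [-2.884, -0.049, 1.694]
wrist_force: [0.3, 0.2, -3.4]
width: 0.0478
finger_force: 30.0
t 8.35 F [-0.   1.2  3.2] M [-0.26 -0.11  0.05] q [0.29 0.38 1.22 0.09 1.78 0.16] h 62.96 lat [ 0.14 -0.08]
```

```bash
python3 -m crank '[[1,[0,0,-0.002],[0,0,0]],[1,[0,0,-0.004],[0,0,0]],[1,[0,0,-0.008],[0,0,0]],[1,[0,0,-0.015],[0,0,0]],[1,[0,0,-0.02],[0,0,0]],[1,[0,0,-0.02],[0,0,0]],[1,[0,0,-0.015],[0,0,0]],[1,[0,0,0],[0,0,0]]]'; python3 f.py; python3 - <<'E'
from h import *
o=robot.get_obs(); R=Ro.from_euler('xyz',o['ee_rot'])
y=R.apply([0,1,0]); T=toolR([0,0,1],y); rel(o['tool_pos'],T)
print(T.inv().apply(np.array([.4588,-.2142,.16])-o['tool_pos']))
E
```

```text
time: 9.15
tool_pos: [0.5534, 0.2459, 0.2001]
ee_rot: [-2.893, -0.051, 1.701]
wrist_force: [0.6, -0.5, -3.2]
width: 0.0475
finger_force: 30.0
t 9.15 F [-0.8  1.3  2.9] M [-0.25 -0.08  0.08] q [0.28 0.4  1.03 0.09 1.95 0.16] h 152.47 lat [0.4  1.92]
shift mm [0. 0. 0.] rot deg [-14.23  -3.02  -0.38]
[-0.44193183 -0.1592265   0.04012155]
```

```bash
python3 -m crank '[[1,[0,0,0],[-3.56,-0.75,-0.1]],[1,[0,0,0],[-3.56,-0.75,-0.1]],[1,[0,0,0],[-3.56,-0.75,-0.1]],[1,[0,0,0],[-3.56,-0.75,-0.1]],[1,[-0.01,-0.0036,0],[0,0,0]],[1,[-0.02,-0.0072,0],[0,0,0]],[1,[-0.03,-0.0108,0],[0,0,0]],[1,[-0.035,-0.0126,0],[0,0,0]]]';  python3 -m crank '[[1,[-0.035,-0.0126,0],[0,0,0]],[1,[-0.035,-0.0126,0],[0,0,0]],[1,[-0.035,-0.0126,0],[0,0,0]],[1,[-0.035,-0.0126,0],[0,0,0]],[1,[-0.035,-0.0126,0],[0,0,0]],[1,[-0.035,-0.0126,0],[0,0,0]],[1,[-0.035,-0.0126,0],[0,0,0]],[1,[-0.035,-0.0126,0],[0,0,0]]]';python3 -m crank '[[1,[-0.03,-0.0108,0],[0,0,0]],[1,[-0.02,-0.0072,0],[0,0,0]],[1,[-0.01,-0.0036,0],[0,0,0]],[1,[0,0,0.02],[0,0,0]],[1,[0,0,0.02],[0,0,0]],[1,[0,0,0],[0,0,0]],[1,[0,0,0],[0,0,0]]]'; python3 - <<'E'
from h import *
o=robot.get_obs(); R=Ro.from_euler('xyz',o['ee_rot'])
y=R.apply([0,1,0]); T=toolR([0,0,1],y); rel([.4588,-.2142,.16],T,o)
s=snap('wrist'); save(s,'pics/w4.png'); s=snap('side'); c=s['color'][150:370,200:400][:,:,::-1]
w=load('wrist')['color'][:,:,::-1]
b=cv2.resize(c,(364,400),interpolation=cv2.INTER_CUBIC)
cv2.imwrite('pics/w4s.png',np.hstack([w[:,110:540],b])); cv2.imwrite('pics/s4.png',s['color'][:,:,::-1])
E
```

```text
time: 9.95
tool_pos: [0.5303, 0.1456, 0.1961]
ee_rot: [-3.132, 0.001, 1.715]
wrist_force: [0.1, -0.4, -2.9]
width: 0.0474
finger_force: 30.0
time: 10.75
tool_pos: [0.4698, -0.1467, 0.1976]
ee_rot: [-3.133, -0.0, 1.713]
wrist_force: [0.4, 0.4, -3.4]
width: 0.048
finger_force: 30.0
time: 11.45
tool_pos: [0.4576, -0.2069, 0.1579]
ee_rot: [-3.133, -0.0, 1.714]
wrist_force: [-0.1, -0.3, -3.1]
width: 0.0479
finger_force: 30.0
shift mm [-7.4  0.1 -2.1] rot deg [-0.47 -0.02 -0.  ]
```

View pics/w4s.png

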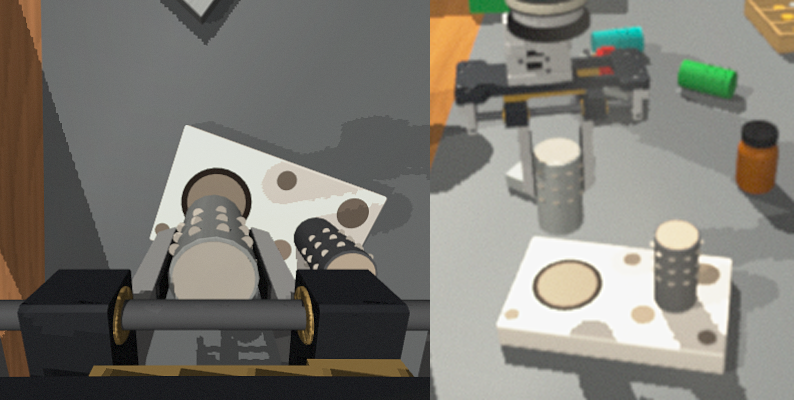

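```bash
python3 - <<'E'
from h import *
from scipy.optimize import least_squares
s=load('wrist');K=np.array([[s['fx'],0,s['cx']],[0,s['fy'],s['cy']],[0,0,1]],float)
t=np.linspace(0,2*np.pi,200)
def ex(c):
    P=np.c_[c[0]+.04*np.cos(t),c[1]+.04*np.sin(t),.03+0*t]
    q=cv2.projectPoints(P,cv2.Rodrigues(s['R'])[0],s['t'],K,s['dist'])[0][:,0]; return np.array([q[:,0].min(),q[:,0].max(),q[:,1].min()])
r=least_squares(lambda c:ex(c)-[291,360,168],[.459,-.214],diff_step=1e-3); print(r.x,r.fun)
o=robot.get_obs(); R=Ro.from_euler('xyz',o['ee_rot'])
T=toolR([0,0,1],R.apply([0,1,0])); c=(r.x+[.4588,-.2142])/2; print(c); rel([*c,.0715],T,o)
E
```

```text
[ 0.46023168 -0.21467977] [-0.90682979  0.90311628  0.05688141]
[ 0.45951584 -0.21443989]
shift mm [-6.9  0.4 88. ] rot deg [-0.32  0.12  0.  ]
```

```bash
python3 -m crank '[[1,[-0.0069,0.0004,0],[-0.4,0,0]],[1,[0,0,0.02],[0,0,0]],[1,[0,0,0.02],[0,0,0]],[1,[0,0,0.02],[0,0,0]],[1,[0,0,0.012],[0,0,0]],[1,[0,0,0.006],[0,0,0]],[1,[0,0,0],[0,0,0]],[1,[0,0,0],[0,0,0]]]'; python3 -m crank '[[1,[0,0,0.0015],[0,0,0]],[1,[0,0,0.0015],[0,0,0]],[1,[0,0,0.0015],[0,0,0]],[1,[0,0,0],[0,0,0]]]'
```

```text
time: 12.35
tool_pos: [0.46, -0.2147, 0.0813]
ee_rot: [3.14, 0.002, 1.713]
wrist_force: [0.1, -0.2, -3.2]
width: 0.0481
finger_force: 30.0
time: 12.75
tool_pos: [0.4592, -0.2141, 0.0755]
ee_rot: [-3.141, 0.001, 1.713]
wrist_force: [0.2, 0.5, -3.9]
width: 0.0476
finger_force: 30.0
```

```bash
python3 -m crank '[[1,[0,0,0.001],[0,0,0]],[1,[0,0,0.001],[0,0,0]],[1,[0,0,0],[0,0,0]]]'; python3 -m crank '[[1,[0,0,0.001],[0,0,0]],[1,[0,0,0.0005],[0,0,0]],[1,[0,0,0],[0,0,0]]]'
```

```text
time: 13.05
tool_pos: [0.4592, -0.2141, 0.0734]
ee_rot: [-3.141, 0.001, 1.713]
wrist_force: [-0.1, -0.7, -3.4]
width: 0.0474
finger_force: 30.0
time: 13.35
tool_pos: [0.4592, -0.2142, 0.0721]
ee_rot: [-3.141, 0.001, 1.713]
wrist_force: [0.0, 0.6, -3.7]
width: 0.0478
finger_force: 30.0
```

```bash
python3 -m crank '[[1,[0,0,0.0007],[0,0,0]],[1,[0,0,0],[0,0,0]]]'; python3 -m crank '[[1,[0,0,0.0007],[0,0,0]],[1,[0,0,0],[0,0,0]]]';  python3 -m crank '[[1,[0,0,0.0007],[0,0,0]],[1,[0,0,0],[0,0,0]]]'
```

```text
time: 13.55
tool_pos: [0.4593, -0.2142, 0.0714]
ee_rot: [-3.141, 0.001, 1.713]
wrist_force: [-0.6, -0.1, -4.0]
width: 0.0478
finger_force: 30.0
time: 13.75
tool_pos: [0.4593, -0.2143, 0.0714]
ee_rot: [3.141, 0.001, 1.713]
wrist_force: [-0.9, 1.6, -0.5]
width: 0.0475
finger_force: 30.0
time: 13.95
tool_pos: [0.4593, -0.2143, 0.0714]
ee_rot: [3.141, 0.002, 1.713]
wrist_force: [-3.4, 2.7, 5.3]
width: 0.0475
finger_force: 30.0
```

```bash
python3 -m crank '[[1,[0,0,-0.0008],[0,0,0]],[1,[0,0,0],[0,0,0]],[0.42,[0,0,0],[0,0,0]],[0.35,[0,0,0],[0,0,0]],[0.25,[0,0,0],[0,0,0]],[0.25,[0,0,0],[0,0,0]],[0.25,[0,0,0],[0,0,0]],[0.25,[0,0,0],[0,0,0]]]'; python3 f.py
```

```text
time: 14.75
tool_pos: [0.4593, -0.2142, 0.0708]
ee_rot: [-3.141, 0.001, 1.713]
wrist_force: [0.9, 0.6, 0.2]
width: 0.0706
finger_force: 0.0
t 14.75 F [ 0.5  0.9 -0.2] M [ 0.03 -0.05  0.01] q [-0.55  0.06  1.67 -0.    1.41 -0.69] h 9.44 lat [-449.78 -119.19]
```

```bash
python3 -m crank '[[0.25,[0,0,-0.01],[0,0,0]],[0.25,[0,0,-0.03],[0,0,0]],[0.25,[0,0,-0.03],[0,0,0]],[0.25,[0,0,-0.04],[0,0,0]],[0.25,[0,0,-0.03],[0,0,0]],[0.25,[0,0,0],[0,0,0]],[0.25,[0,0,0],[0,0,0]]]'; python3 - <<'E'
from h import *
s=snap('wrist'); w=s['color'][:,:,::-1]; K=0
q=snap('side'); c=cv2.resize(q['color'][150:370,200:400][:,:,::-1],(364,400))
cv2.imwrite('pics/w5s.png',np.hstack([w[:,110:540],c]))
t=snap('top'); print(atz(t,425.9,241.5,.03))
E
```

```text
time: 15.45
tool_pos: [0.4596, -0.2143, 0.2119]
ee_rot: [3.14, 0.003, 1.713]
wrist_force: [0.0, -0.1, -0.7]
width: 0.07
finger_force: 0.0
[ 0.4587124  -0.21419877  0.03      ]
```

View pics/w5s.png

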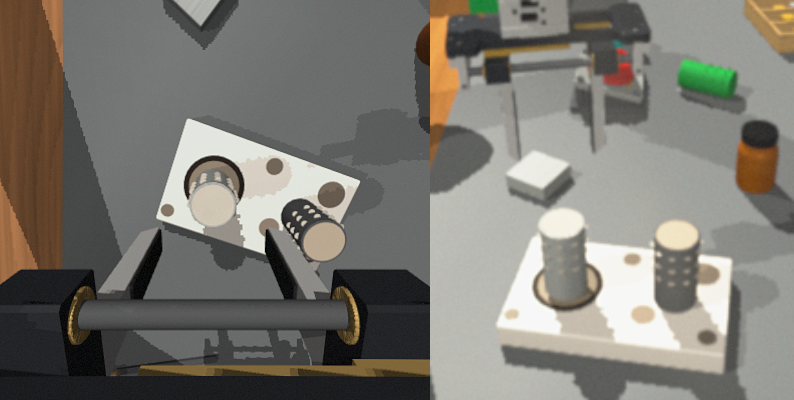

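The wrist view shows the flask upright inside the ring, with its top at about (213,204) and the ring centred near (213,185). The side view agrees, and the other flask, jar and block haven't moved.

```bash
python3 -c "
from bench import robot
print(robot.close_job())"
```

```text
the job is handed in; nothing more can be done
None
```

The flask came free by twisting, with the pull kept to about 11 N or less at each reading. It now stands upright, released, on the dark ring; the other flask, jar and block look unmoved, and the job was handed in at about 15.6 s.

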